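Prick-mark the lower screw hole of a coat hook with a self-centring punch

ROBOT

A 6-joint arm with a two-finger parallel gripper is mounted at the origin on the work surface. World frame = base frame: x ahead of the robot, y to its left, z up, the work surface at z = 0. Lengths are in mm, angles in rad, forces in N, time in s.
With the tool pointing down it reaches from about 325 to 775 mm from the base axis. Payload 5.5 kg.
Tool frame: the origin (TCP) lies between the finger pads; the fingertips stand 8 mm ahead of it and the grasp point (between the pads) lies 11 mm behind it; x points along the fingers, y is the direction in which the jaws open and shut, and the axes are right-handed (so a half turn about x gives the same grasp; the last joint's range is limited). The gripper opens to 85 mm and grips with 20 to 120 N. Pads are 22 mm wide; open, the fingers measure 114 mm over their backs; the gripper's body (76 mm by 85 mm) begins 54 mm behind the grasp point. The pads swing forward as they close: fully open they stand 13 mm farther back than shut.
Start: joints at [-1.4, 0.091, 1.231, -0, 1.82, -0.057], TCP at [135.499, -584.514, 239.275] pointing down, gripper open.
Joint ranges: [-2.87, 2.87], [-0.86, 2.18], [0.17, 2.46], [-1.51, 4.65], [0.06, 2.69], [-2.65, 2.65]. Speed limits (rad/s): [2.57, 2.57, 3.01, 3.14, 3.14, 3.14].

INTERFACE

Orientations are given as a rotation vector (axis times angle).
In Python, from plant import arm gives the robot as it stands.
- The arm moves only by the tool play_rows, never from a script. Its argument "increments" is a list that holds one entry, the list of rows, each a list of 5 numbers: the opening, from -1 (shut) to 1 (fully open), then the shift along the tool's x, y, z in m, then the turn about the tool's x in rad. In form: [[[claw, tx, ty, tz, spin], ...]]. A call has 1 to 20 rows; each row is the pose to reach, as a shift and turn from the pose measured when the call began, along the tool's axes at that moment; what a row does not reach only later rows make up. A row lasts 1/10 s, in which the tool goes at most 50 mm and 8.59 degrees, less where a joint would pass 70% of its speed; a pose out of reach is approached as far as the arm can. A call with a gripper value outside its range is refused whole. The fingers move at their own pace and stop on an object; "grip_force" is the grip in N (left out, the last holds). Time passes only in rows, so rows that repeat a pose let the fingers close. It gives the time, the measured TCP pose, the force and the opening at its end, in the units of the state.
- arm.read_state(): the state, without advancing time (a new reading comes with each control period).
- arm.get_image(name): name is "side" or "top" or "wrist"; returns a dict with "img" (384x512x3 uint8, red, green, blue), "vfov" (degrees; the focal length in pixels is half the picture's height over the tangent of half this angle, whatever the lens; pixels are square), "cx", "cy" (the principal point, pixels), "R" (3x3) and "t" (3): a world point X has camera coordinates R X + t. Camera axes: x right, y down, z forward; pixel columns grow to the right and rows downward; lengths in mm; the calibration is good to about 2 mm. A picture is of the moment at which its call begins. There is no depth.
- arm.hand_in(): hands the job in, once; it reports no verdict.
The state is a dict: "time": time; "q": joint angles; "qd": joint speeds; "joint_efforts": joint torques, N m; "tool_pos": TCP position; "tcp_rot": TCP orientation; "ft_force": force on the tool from outside, world axes, zero at the start; "ft_torque": the same for the moment, N m; "finger_gap": opening from 0.0 (shut) to 1.0 (fully open).
Only numpy, scipy, OpenCV 4.12 (cv2) and the standard library are available. Lean on these libraries where they do the work, as an engineer would, in place of code of your own. Each camera call takes 0.05 s, during which the arm holds its last target.

TASK

On the teak coat rail one black hook is still held by its top screw only. Take the yellow self-centring punch out of the tool block, set its brass nose upright in that hook's empty screw hole and press gently and squarely until the point bites lightly into the wood (about 14 N on the tool; much more spoils it), hold that for half a second, lift straight off without dragging, and stand the punch back in its block, fully home. Mark nothing else and leave the other things on the shelf where they are.

Things in the scene. Friction and masses are not known exactly. Their poses are not given: they have to be found in the camera images.
- punch_grip (a point): Centre of the punch's yellow handle (cylinder 22 mm across, 70 mm tall, two black bands), on its axis, z up the tool. Starts upright in the block. The handle ends 35 mm below this point in a flat shoulder; under it a 15 mm steel barrel, 42 mm long, tapered to 11 mm at its foot, then a 10 mm brass nose whose tip is 97 mm below this point. 132 mm long, about 0.16 kg.
- nose: Brass nose of the punch, origin at its tip on the axis, z up the tool: 10 mm across, tapering over its last 4.3 mm to a 5 mm flat. A spring guide: retracts into the barrel from 5 N on, 0.35 N per mm, 13 mm at most, and springs out again. Inside it, carried by the handle, is a 3 mm steel point of adjustable length: its tip is somewhere from 1 to 10 mm short of the nose tip, unseen.
- empty_hole (a point): Centre of the mouth of the empty screw hole, level with the plate's top, z up. Hole 7 mm, countersunk at 45 degrees to 11 mm; teak 5 mm below this point; the seated nose tip about 4 mm below it. After 2 to 11 mm more push, at 6 to 9 N, the point meets the hard wood (felt as a steeper rise). A good mark is 4 to 9 N on the point, 1.5 mm or less off centre, tool within 5 degrees of upright; over 13 N spoils it.
- hook_open: Black hook to be marked: steel plate 80 x 24 x 5 mm lying fixed on the rail, origin at the centre of its underside, x along the plate to its top end. Empty hole 28 mm from the centre at the -x end, a brass screw head at the +x end; between them a 10 mm hook arm rises from the middle and leans to +x, its ball end 57 mm above the rail.
- hook_done: The other black hook, the same but with a brass screw in both holes, finished: leave alone. Either hook may be the left or the right one.
- rail: Teak coat rail lying flat on an anti-slip mat, fixed: 90 x 280 mm, top face 22 mm above the shelf; origin at the centre of the underside, y along its length. Both hooks are on it, about 150 mm apart.
- block_hole (a point): Mouth of the punch's round hole in the light wooden tool block, centre, at the block's top face; z up. The hole is 17 mm in diameter and 68 mm deep. Fully home, the punch's handle shoulder rests on the block's top, so the handle's centre is 35 mm above this point and the nose tip 62 mm below it.
- block: Light wooden tool block, fixed: 64 mm (x) x 110 mm (y) x 76 mm tall, origin at the centre of the underside, the punch's hole in the middle; two groups of short steel bits stand 7 mm out of its top, 30 to 42 mm either side of the hole in y.
- lever_a_c (a point): Middle of a red plastic tire lever lying flat, 125 x 18 x 10 mm along x. Leave alone.
- lever_b_c (a point): Middle of the second red tire lever, the same. Leave alone.
- jar_c (a point): Middle of a glass jar with a metal twist cap, 68 mm in diameter, 85 mm tall. Leave alone.
- bell_c (a point): Middle of a black bicycle bell, 54 mm in diameter, 39 mm tall. Leave alone.
- screwdriver_c (a point): Screwdriver lying on the shelf along x, about 200 mm long. Leave alone.
- pad_a_c (a point): Brake pad in the white pull-out tray, 56 x 12 mm, its threaded post upright, 30 mm tall. Leave alone.
- pad_b_c (a point): Second brake pad in the tray, the same. Leave alone.
- bb_tool_c (a point): Steel bottom bracket tool in the tray, 44 mm in diameter, 34 mm tall. Leave alone.
Things that resemble listed ones, but are neither listed nor needed, are in the scene too. What is shaped like the block but green or turquoise is not meant. Leave any purple look-alike of the part that bears punch_grip alone.

How it is judged (in metres and radians):
On the way, in this order (a step that is already met when the one before it is completed fails the run):
1. the punch stands upright in the empty hole and its point bites the wood with 3 N or more, held for 0.4 s (contact force between point_c0 and rail above 3 N and horizontal distance between nose and empty_hole below 0.0015 m and angle between punch_grip's own z axis and vertical below 0.09 rad), for 0.4 s.
2. the punch is lifted straight off the plate: nose 10 mm clear of it and still above the hole within 12 mm (z of nose in the frame of empty_hole above 0.01 m and horizontal distance between nose and empty_hole below 0.012 m).
At the end, for the whole second after the job is handed in: The punch stands back in the tool block at rest: its axis within 5 mm of the hole's and within 4.5 degrees of upright, its shoulder within 3 mm of the block's top; every other loose thing is within 20 mm of where it started (horizontal distance between nose and block_hole below 0.005 m and z of punch_grip in the frame of block_hole below 0.038 m and angle between punch_grip's own z axis and vertical below 0.08 rad and linear speed of nose below 0.02 m/s and distance of each of lever_a_c, lever_b_c, jar_c, bell_c, screwdriver_c, pad_a_c, pad_b_c, bb_tool_c from where it was at the start of the episode below 0.02 m); the robot touches nothing.
It fails at once if too hard: the point presses the wood with more than 13 N, or the nose presses hook or rail with more than 20 N (contact force between point_c0 and rail above 13 N or contact force between nose and hook_open above 20 N or contact force between nose and rail above 20 N).
It fails at once if the point marks or drags on the wood more than 1.5 mm from the hole's axis, bites with the punch tilted over 6 degrees, or scratches a hook plate ((contact force between point_c0 and rail above 1 N and (horizontal distance between nose and empty_hole above 0.0015 m or angle between punch_grip's own z axis and vertical above 0.105 rad)) or contact force between point_c0 and hook_open above 2 N or contact force between point_c0 and hook_done above 2 N).
It fails at once if the nose is pressed or dragged with more than 8 N on the hook plate or rail more than 4 mm from the hole's axis (horizontal distance between nose and empty_hole above 0.004 m and (contact force between nose and hook_open above 8 N or contact force between nose and rail above 8 N)).
It fails at once if the finished hook is pushed with more than 8 N (contact force between any of nose, the arm, the fingers and hook_done above 8 N).
It fails at once if another thing on the shelf is pushed more than 20 mm (distance of any of lever_a_c, lever_b_c, jar_c, bell_c, screwdriver_c, pad_a_c, pad_b_c, bb_tool_c from where it was at the start of the episode above 0.02 m).
It also fails if it takes over 72 s, if anything falls off the work surface, if the arm or the gripper's body presses on something with over 40 N, if the wrist force passes 120 N, or if a joint passes its speed limit or range.

## Working session

There is one attempt and no reset: what is moved stays moved. The work goes in short steps, Python scripts to look and compute and a tool call to move; the robot and the scene stay as the last step left them, time stands still between calls to the robot, and variables do not carry over. Pictures are saved under pics/ and viewed, and the job is handed in when it is done.

Besides the shell and the picture viewer there is one more tool, called after ">>>" as a command line: name --argument value ..., lists and objects as JSON in quotes. play_rows: Moves the arm, as the interface text tells. Its arguments: {"type":"object","properties":{"increments":{"type":"array"},"grip_force":{"type":"number"}},"required":["increments"]}

```bash
ls; mkdir -p pics; python3 - <<'E'
from plant import arm
import cv2, numpy as np
s=arm.read_state(); print(s)
for n in ["side","top","wrist"]:
    d=arm.get_image(n); cv2.imwrite(f"pics/{n}0.png",d["img"][:,:,::-1])
    print(n,d["vfov"],d["cx"],d["cy"],np.array(d["R"]).round(4).tolist(),np.array(d["t"]).round(1).tolist())
E
```

```text
pics
{'time': 0.0, 'q': array([-1.39972566e+00,  9.18654848e-02,  1.23192019e+00, -9.23318384e-06,
        1.81980334e+00, -5.67043656e-02]), 'qd': array([-0.00258924,  0.00081558, -0.00019336,  0.00094563, -0.00066352,
       -0.00039665]), 'joint_efforts': array([ 1.52007691e-03, -4.58724189e+01, -4.18027067e+01,  1.34022348e-04,
        1.13723768e-02, -2.18170868e-05]), 'tool_pos': array([ 135.431767  , -584.2300686 ,  238.12752033]), 'tcp_rot': array([ 2.10156426,  0.24250214, -2.10182452]), 'ft_force': array([0.10030788, 0.01908649, 0.31543336]), 'ft_torque': array([-0.00855766,  0.02057448, -0.02089505]), 'finger_gap': 1.0014494824102964}
side 52.040221937970735 252.51008938016508 192.96029672437322 [[0.9929, -0.1171, 0.0232], [-0.0608, -0.6631, -0.746], [0.1027, 0.7393, -0.6655]] [-552.3, 61.8, 1477.2]
top 47.22599550480872 256.568240516377 195.66448541742895 [[0.0185, -0.9997, -0.0147], [-0.9969, -0.0173, -0.0771], [0.0768, 0.016, -0.9969]] [-52.8, 560.6, 1396.3]
wrist 61.81840657393334 258.10010010710243 190.50415438642227 [[0.2255, -0.9742, -0.0017], [-0.938, -0.2176, 0.2698], [-0.2633, -0.0592, -0.9629]] [-598.6, -34.1, 377.8]
```

View pics/side0.png

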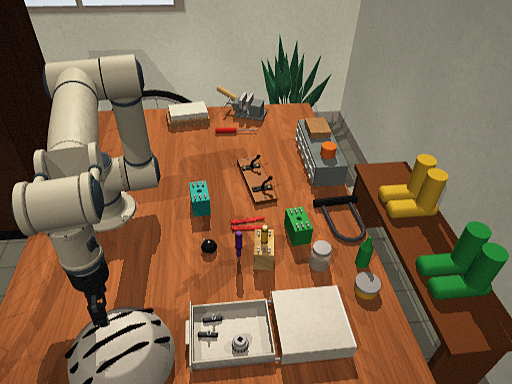

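View pics/top0.png

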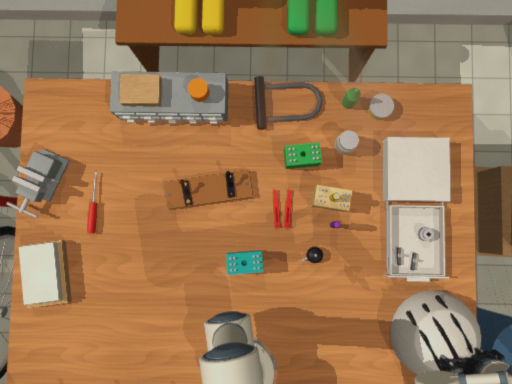

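View pics/wrist0.png

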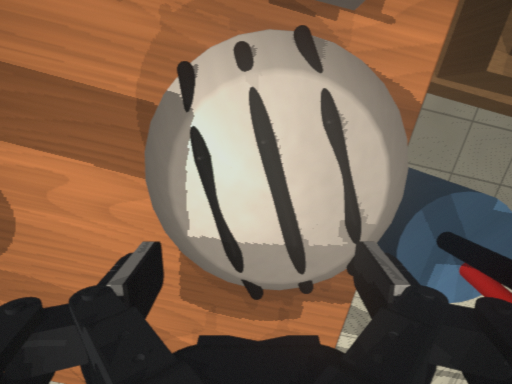

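```bash
cat > h.py <<'E'
from plant import arm
import cv2, numpy as np
from scipy.spatial.transform import Rotation as Rn
def cam(d):
    f=d["img"].shape[0]/2/np.tan(np.radians(d["vfov"])/2)
    return f,np.array(d["R"]),np.array(d["t"])
def ray(d,u,v):
    f,R,t=cam(d); c=np.array([(u-d["cx"])/f,(v-d["cy"])/f,1]); w=R.T@c; return -R.T@t, w/np.linalg.norm(w)
def plane(d,u,v,z):
    o,w=ray(d,u,v); return o+w*(z-o[2])/w[2]
def proj(d,X):
    f,R,t=cam(d); c=R@np.array(X,float)+t; return np.array([f*c[0]/c[2]+d["cx"],f*c[1]/c[2]+d["cy"]])
def tri(*obs):
    A=np.zeros((3,3));b=np.zeros(3);rs=[ray(*o) for o in obs]
    for o,w in rs:
        P=np.eye(3)-np.outer(w,w);A+=P;b+=P@o
    X=np.linalg.solve(A,b); return X,[float(np.linalg.norm((np.eye(3)-np.outer(w,w))@(X-o))) for o,w in rs]
def crop(img,x0,y0,x1,y1,s,name):
    cv2.imwrite("pics/"+name,cv2.resize(img[y0:y1,x0:x1,::-1],None,fx=s,fy=s,interpolation=cv2.INTER_CUBIC))
E
python3 - <<'E'
from h import *
t=arm.get_image("top");s=arm.get_image("side")
a=t["img"][160:240,160:360]; b=s["img"][140:280,180:330]
A=cv2.resize(a,None,fx=4,fy=4,interpolation=cv2.INTER_CUBIC);cv2.imwrite("pics/t1.png",A[:,:,::-1])
crop(s["img"],180,140,330,280,4,"s1.png")
np.savez("cams.npz",t=t,s=s)
E
```

```text
(no output)
```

View pics/t1.png

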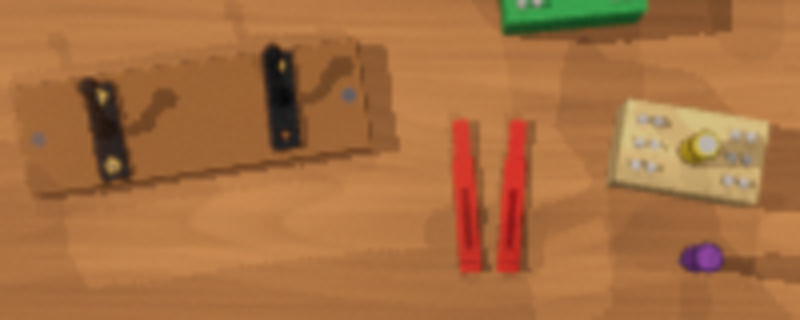

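View pics/s1.png

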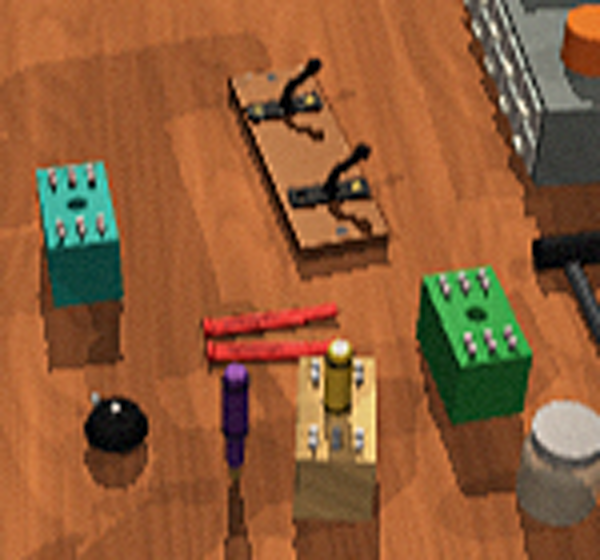

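```bash
python3 - <<'E'
from h import *
s0=arm.read_state(); print(Rn.from_rotvec(s0["tcp_rot"]).as_matrix().round(4))
t=arm.get_image("top");s=arm.get_image("side")
T=lambda x,y:(t,x/4+160-.375,y/4+160-.375); S=lambda x,y:(s,x/4+180-.375,y/4+140-.375)
print("handle top",tri(T(705,145),S(339,345)))
print("handle top plane z=146",plane(*T(705,145),146),plane(*S(339,347),146))
print("hole",plane(*T(286,135),27),plane(*S(300,196),27),tri(T(286,135),S(300,196)))
print("screw",plane(*T(281,66),27),plane(*S(358,186),27))
print("donehook",plane(*T(103,95),27),plane(*T(113,166),27))
for c in [(627,98),(770,122),(757,206),(612,186)]: print("blk",plane(*T(*c),76))
print("purple",tri(T(708,257),S(236,368)))
for c in [(305,359),(378,359),(376,462),(297,462)]: print("blkS",plane(*S(*c),76))
m=cv2.inRange(cv2.cvtColor(t["img"],cv2.COLOR_RGB2HSV),(20,120,60),(35,255,255)); 
y,x=np.nonzero(m[180:220,310:360]);print(x.mean()+310,y.mean()+180,len(x))
E
```

```text
[[-1.000e-04  2.259e-01 -9.742e-01]
 [ 9.000e-04 -9.742e-01 -2.259e-01]
 [-1.000e+00 -9.000e-04 -1.000e-04]]
handle top (array([ 556.42806899, -277.63326054,  145.96802484]), [1.1790042073330511, 1.179004207333189])
handle top plane z=146 [ 555.24730418 -277.5081625   146.        ] [ 557.31144314 -279.79093351  146.        ]
hole [566.97499132  39.17817275  27.        ] [568.348804    36.39465527  27.        ] (array([567.97697595,  39.31154537,  24.42606749]), [0.7925319834035063, 0.7925319834035577])
screw [622.77134596  44.49885758  27.        ] [627.41361381  46.13595093  27.        ]
donehook [596.81629396 187.77528527  27.        ] [539.54649659 177.92912993  27.        ]
blk [ 596.34841479 -228.52075175   76.        ]
blk [ 579.55256721 -339.11436613   76.        ]
blk [ 514.33968688 -329.23496152   76.        ]
blk [ 527.8065974 -217.4987195   76.       ]
purple (array([ 474.85234666, -282.30972346,  133.08818723]), [1.378227403295352, 1.3782274032952084])
blkS [ 539.30781048 -225.40189828   76.        ]
blkS [ 600.200388   -231.25040359   76.        ]
blkS [ 581.24660313 -339.9546299    76.        ]
blkS [ 519.49620278 -333.85940917   76.        ]
333.6041666666667 196.79166666666666 48
```

Candidates for the punch, in top-camera pixels:
- The yellow-handled tool in the light block at (336,196), which I choose. Its top measures z≈146, as it must.
- The purple look-alike at (337,224), and the green block (302,155) and turquoise block (245,263), which are not meant.

The open hook is the right one. It shows a brown empty hole at (231.5,194) and a brass head at (230,176). The left hook has two brass heads. The crops confirm both choices. I'm moving above the punch with the camera on the robot side.

>>> play_rows --increments '[[[1,-0.04,0,0,0],[1,-0.04,0,0,0],[1,-0.04,-0.203,-0.479,-2.56],[1,-0.04,-0.203,-0.479,-2.56],[1,-0.04,-0.203,-0.479,-2.56],[1,-0.04,-0.203,-0.479,-2.56],[1,-0.04,-0.203,-0.479,-2.56],[1,-0.04,-0.203,-0.479,-2.56],[1,-0.04,-0.203,-0.479,-2.56],[1,-0.04,-0.203,-0.479,-2.56],[1,-0.04,-0.203,-0.479,-2.56],[1,-0.04,-0.203,-0.479,-2.56],[1,-0.04,-0.203,-0.479,-2.56],[1,-0.04,-0.203,-0.479,-2.56],[1,-0.04,-0.203,-0.479,-2.56],[1,-0.04,-0.203,-0.479,-2.56],[1,-0.04,-0.203,-0.479,-2.56],[1,-0.04,-0.203,-0.479,-2.56],[1,-0.04,-0.203,-0.479,-2.56],[1,-0.04,-0.203,-0.479,-2.56]]]'

```text
time: 2.35
tool_pos: [556.4, -278.6, 279.1]
tcp_rot: [0.276, 1.553, -0.276]
ft_force: [-0.3, -0.0, 0.8]
finger_gap: 1.0
```

```bash
cat >> h.py <<'E'
def st():
    s=arm.read_state(); M=Rn.from_rotvec(s["tcp_rot"]).as_matrix()
    print("t",round(float(s["time"]),2),"tcp",s["tool_pos"].round(2),"yaw",np.degrees(np.arctan2(M[1,1],M[0,1])).round(2),"tilt",np.degrees(M[:2,0]).round(2),"F",s["ft_force"].round(2),"gap",round(float(s["finger_gap"]),3),"q",s["q"].round(2))
    return s,M
def delta(tgt,M,p): print("tool delta m",(M.T@(np.array(tgt)-p)/1000).round(4))
E
python3 - <<'E'
from h import *
s,M=st()
d=arm.get_image("wrist"); cv2.imwrite("pics/w1.png",d["img"][:,:,::-1])
print("cam",-np.array(d["R"]).T@np.array(d["t"])-s["tool_pos"], proj(d,s["tool_pos"]), proj(d,[556,-278,146]),proj(d,[554.5,-278.5,76]))
E
```

```text
t 2.35 tcp [ 556.36 -278.58  279.12] yaw 69.83 tilt [0.02 0.01] F [-0.27 -0.    0.83] gap 1.0 q [-0.52  0.16  1.08  0.    1.9  -1.74]
cam [-64.16531811  24.35928275 133.65288126] [256.38037224 255.48082806] [257.58181546 182.62812457] [256.72168426 165.28082329]
```

View pics/w1.png

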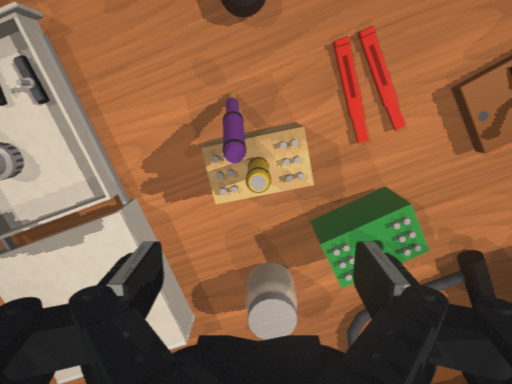

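Yellow handle top at about (259,183), in the light block, with the purple one just beyond it at (234,130). My prediction was (257.6,182.6), so it agrees. I'll refine with a crop.

```bash
python3 - <<'E'
from h import *
d=arm.get_image("wrist"); crop(d["img"],195,115,325,215,6,"w1c.png")
E
```

```text
(no output)
```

View pics/w1c.png

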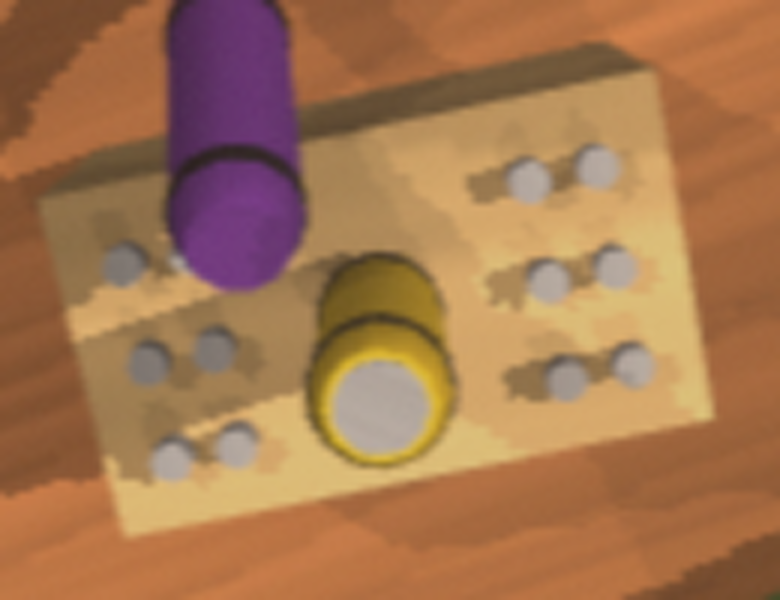

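```bash
python3 - <<'E'
from h import *
s,M=st()
d=arm.get_image("wrist")
P=lambda x,y,z: plane(d,195+x/6-.42,115+y/6-.42,z)
print(P(380,407,146))
b=[(124,262),(183,255),(150,362),(215,350),(172,460),(237,445),(530,180),(598,165),(549,282),(614,266),(567,379),(633,364)]
Q=np.array([P(x,y,83) for x,y in b]); print(Q.mean(0), Q[:6].mean(0),Q[6:].mean(0), np.linalg.norm(Q[:6].mean(0)-Q[6:].mean(0)))
C=np.array([P(x,y,76) for x,y in [(40,197),(655,70),(714,417),(127,537)]]); print(C.mean(0))
delta([556,-278,100],M,s["tool_pos"])
E
```

```text
t 2.45 tcp [ 556.33 -278.58  279.12] yaw 69.52 tilt [0.01 0.02] F [ 0.06 -0.74 -0.61] gap 1.003 q [-0.52  0.16  1.08  0.    1.9  -1.73]
[ 555.85786621 -277.64673777  146.        ]
[ 555.41702146 -277.48152455   83.        ] [ 550.0484332  -312.87505795   83.        ] [ 560.78560973 -242.08799115   83.        ] 71.59675820245664
[ 555.99473484 -277.26401248   76.        ]
tool delta m [ 0.1791  0.0004 -0.0005]
```

>>> play_rows --increments '[[[1,0.04,0.0007,-0.0007,0],[1,0.08,0.0007,-0.0007,0],[1,0.11,0.0007,-0.0007,0],[1,0.14,0.0007,-0.0007,0],[1,0.16,0.0007,-0.0007,0],[1,0.17,0.0007,-0.0007,0],[1,0.178,0.0007,-0.0007,0],[1,0.178,0.0007,-0.0007,0],[1,0.178,0.0007,-0.0007,0]]]' --grip_force 90

```text
time: 3.4
tool_pos: [556.4, -277.9, 102.5]
tcp_rot: [0.28, 1.551, -0.281]
ft_force: [0.1, -0.7, 0.5]
finger_gap: 0.996
```

```bash
python3 - <<'E'
from h import *
s,M=st()
d=arm.get_image("wrist"); cv2.imwrite("pics/w2.png",d["img"][:,:,::-1])
print(proj(d,s["tool_pos"]+[0,0,11]),proj(d,[555.9,-277.6,146]))
E
```

```text
t 3.4 tcp [ 556.43 -277.89  102.45] yaw 69.5 tilt [ 0.1  -0.03] F [ 0.08 -0.72  0.5 ] gap 0.996 q [-0.52  0.16  1.39  0.    1.58 -1.73]
[256.28565712 267.541856  ] [256.04266358 315.87696297]
```

View pics/w2.png

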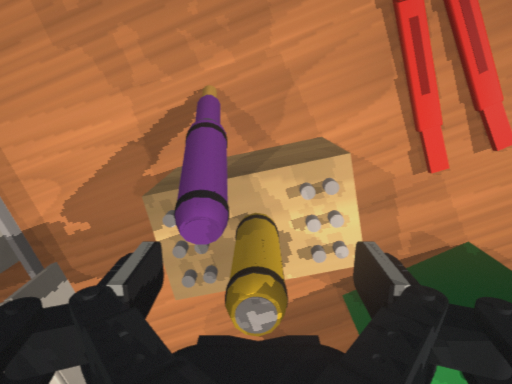

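Handle centred between the jaws, cap at (257,316) as predicted. Closing.

>>> play_rows --increments '[[[-1,0.001,0,-0.0005,0],[-1,0.001,0,-0.0005,0],[-1,0.001,0,-0.0005,0],[-1,0.001,0,-0.0005,0],[-1,0.001,0,-0.0005,0],[-1,0.001,0,-0.0005,0],[-1,0.001,0,-0.0005,0],[-1,0.001,0,-0.0005,0]]]' --grip_force 90

```text
time: 4.25
tool_pos: [556.2, -278.0, 102.1]
tcp_rot: [0.28, 1.55, -0.281]
ft_force: [0.2, -0.8, 2.2]
finger_gap: 0.235
```

```bash
python3 - <<'E'
from h import *
s,M=st()
d=arm.get_image("wrist"); cv2.imwrite("pics/w3.png",d["img"][:,:,::-1])
E
```

```text
t 4.25 tcp [ 556.16 -277.96  102.12] yaw 69.5 tilt [ 0.15 -0.07] F [ 0.19 -0.82  2.17] gap 0.235 q [-0.52  0.16  1.4   0.    1.58 -1.73]
```

View pics/w3.png

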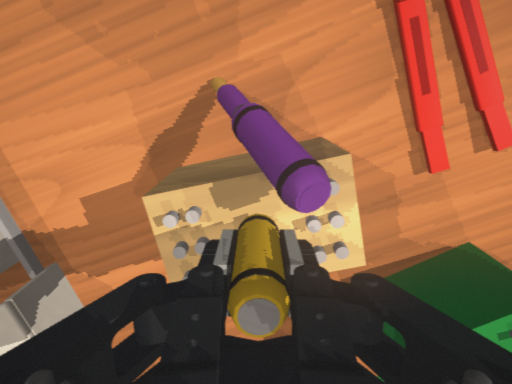

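```bash
python3 - <<'E'
from h import *
s=arm.get_image("side");t=arm.get_image("top")
a=cv2.resize(s["img"][140:290,180:330],None,fx=4,fy=4);cv2.imwrite("pics/s3.png",a[:,:,::-1])
crop(t["img"],260,140,380,260,5,"t3.png")
E
```

```text
(no output)
```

View pics/s3.png

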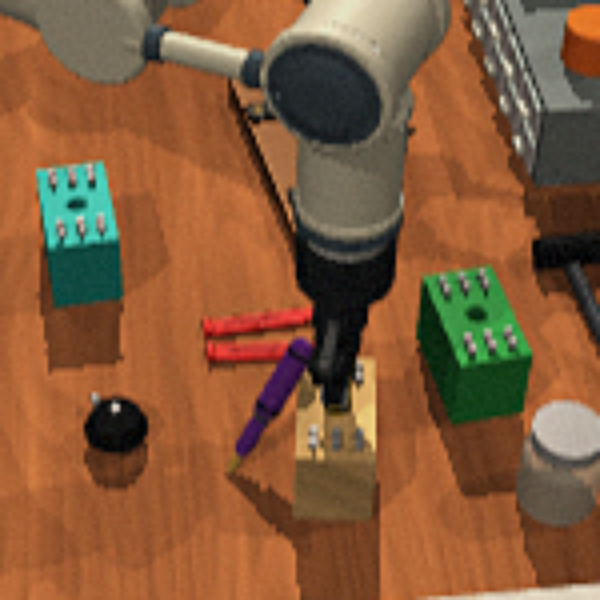

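View pics/t3.png

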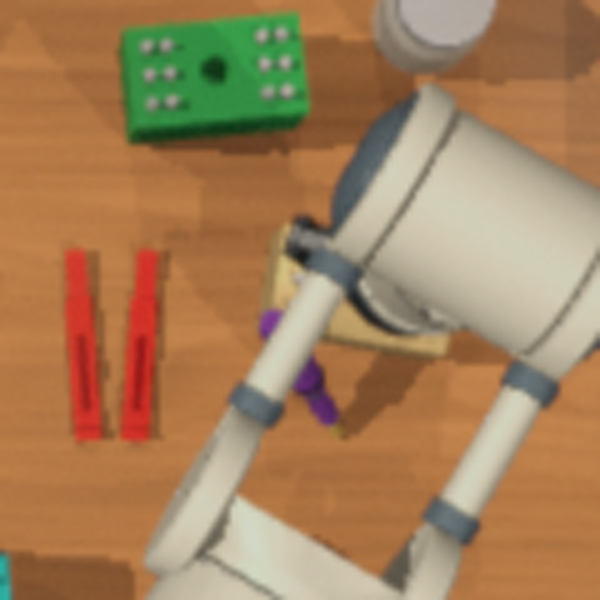

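The purple look-alike, which stood free on its nose, is toppling towards the block's +y corner. Its head is now at (305,190) in the wrist view. I'm lifting the punch straight up and will then check.

>>> play_rows --increments '[[[-1,-0.01,0,0,0],[-1,-0.03,0,0,0],[-1,-0.05,0,0,0],[-1,-0.07,0,0,0],[-1,-0.09,0,0,0],[-1,-0.11,0,0,0],[-1,-0.13,0,0,0],[-1,-0.13,0,0,0]]]'

```text
time: 5.2
tool_pos: [556.7, -278.0, 235.7]
tcp_rot: [0.278, 1.545, -0.282]
ft_force: [0.0, -0.2, -1.7]
finger_gap: 0.23
```

```bash
python3 - <<'E'
from h import *
s,M=st()
d=arm.get_image("wrist"); cv2.imwrite("pics/w4.png",d["img"][:,:,::-1])
d=arm.get_image("side"); crop(d["img"],180,130,330,280,4,"s4.png")
E
```

```text
t 5.2 tcp [ 556.66 -278.    235.74] yaw 69.52 tilt [ 0.42 -0.2 ] F [ 0.05 -0.17 -1.73] gap 0.23 q [-0.52  0.14  1.18  0.    1.81 -1.73]
```

View pics/w4.png

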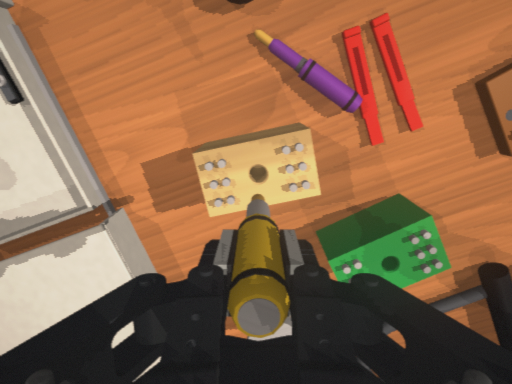

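View pics/s4.png

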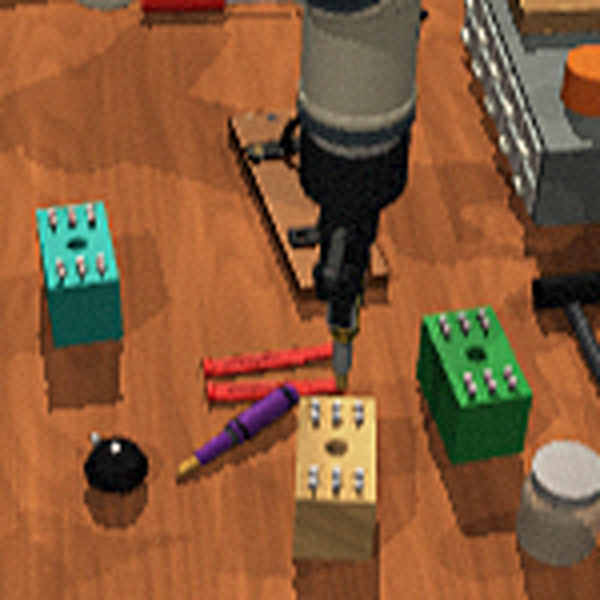

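```bash
python3 - <<'E'
from h import *
s,M=st()
d=arm.get_image("wrist"); crop(d["img"],185,110,335,230,5,"w4c.png")
p=s["tool_pos"]
for h in (-86,-66,-24): print(h,proj(d,p+[0,0,h]))
print("hole pred",proj(d,[555.7,-277.6,76]))
E
```

```text
t 5.3 tcp [ 555.9  -277.65  231.75] yaw 69.51 tilt [ 0.15 -0.06] F [-0.03  0.31 -1.95] gap 0.238 q [-0.52  0.15  1.19  0.    1.81 -1.73]
-86 [257.02073305 199.33846683]
-66 [256.9273972  208.47049484]
-24 [256.66275899 234.36283697]
hole pred [257.22214006 176.52678129]
```

View pics/w4c.png

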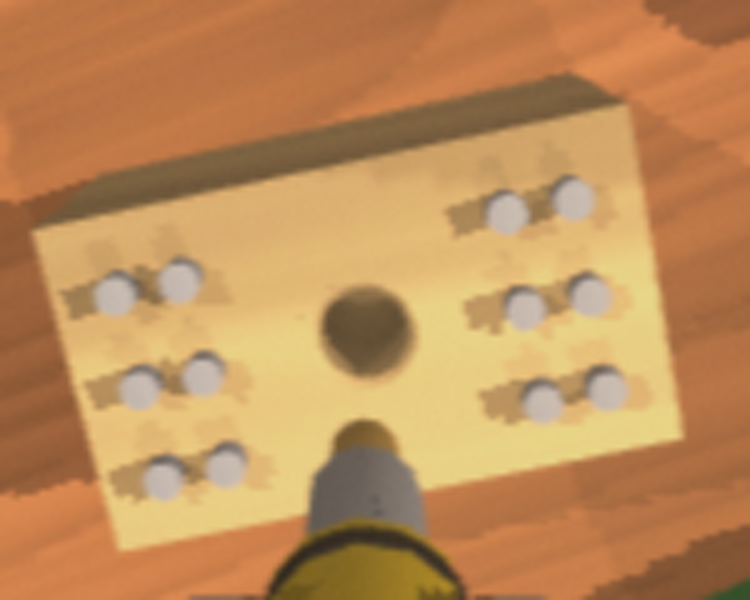

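>>> play_rows --increments '[[[-1,0,0.015,-0.005,0],[-1,0,0.045,-0.015,0],[-1,0,0.075,-0.025,0],[-1,0,0.105,-0.035,0],[-1,0,0.135,-0.045,0],[-1,0,0.165,-0.055,0],[-1,0,0.195,-0.065,0],[-1,0,0.225,-0.075,0],[-1,0,0.255,-0.085,0],[-1,0,0.28,-0.093,0],[-1,0,0.295,-0.098,0],[-1,0,0.3,-0.1,0],[-1,0,0.3,-0.1,0],[-1,0,0.3,-0.1,0],[-1,0,0.3,-0.1,0]]]'

```text
time: 6.85
tool_pos: [566.9, 37.4, 230.5]
tcp_rot: [0.282, 1.551, -0.282]
ft_force: [0.3, -0.4, -1.9]
finger_gap: 0.233
```

```bash
python3 - <<'E'
from h import *
s,M=st()
d=arm.get_image("wrist"); cv2.imwrite("pics/w5.png",d["img"][:,:,::-1]); crop(d["img"],210,100,310,220,5,"w5c.png")
p=s["tool_pos"]
for h in (-86,-66,-24): print(h,proj(d,p+[0,0,h]))
print("hole pred",proj(d,[567.5,38,27]))
E
```

```text
t 6.85 tcp [566.95  37.36 230.49] yaw 69.42 tilt [ 0.05 -0.03] F [ 0.33 -0.36 -1.89] gap 0.233 q [ 0.01  0.    1.34 -0.    1.8  -1.21]
-86 [257.00342897 199.53483123]
-66 [256.9047098  208.62867511]
-24 [256.62478613 234.41477068]
hole pred [258.0975445  166.98349207]
```

View pics/w5.png

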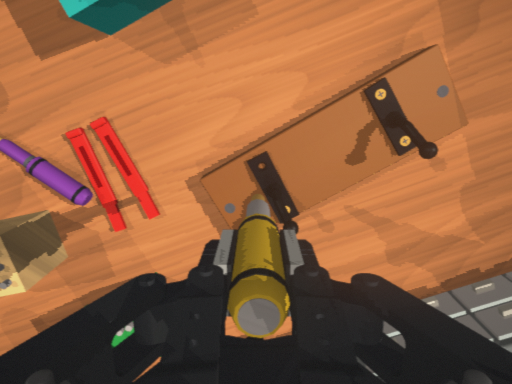

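View pics/w5c.png

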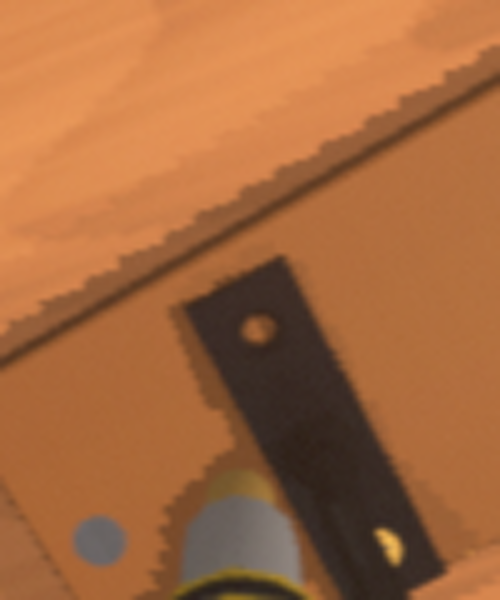

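Open hook confirmed: empty hole at (261.3,165.6) with wood showing. Only one brass head on this plate, while the other hook has two.

```bash
python3 - <<'E'
from h import *
s,M=st()
d=arm.get_image("wrist")
im=d["img"][155:176,250:272].astype(float); 
w=np.clip(im[:,:,0]-90,0,None); w[:4]=0
m=np.zeros_like(w,bool)
# local blob
g=(im[:,:,0]>85).astype(np.uint8); n,l,stt,c=cv2.connectedComponentsWithStats(g); print([(c[i]+[250,155],stt[i,4]) for i in range(1,n)])
for du in (0,-0.8): print(plane(d,261.3+du,165.6,25))
H=plane(d,261.3-.8,165.6,25); H[2]=231
delta(H,M,s["tool_pos"])
E
```

```text
t 6.9 tcp [566.97  37.41 230.55] yaw 69.42 tilt [ 0.05 -0.02] F [ 0.31  0.69 -1.11] gap 0.241 q [ 0.01  0.    1.34 -0.    1.8  -1.21]
[(array([252.5, 156. ]), np.int32(20)), (array([270.125, 157.125]), np.int32(16)), (array([261.15625, 165.375  ]), np.int32(32)), (array([251.        , 172.94117647]), np.int32(17))]
[567.72855748  41.67431546  25.        ]
[567.42586405  40.86906745  25.        ]
tool delta m [-0.0005  0.0034 -0.0008]
```

>>> play_rows --increments '[[[-1,0.0,0.0034,-0.0008,0],[-1,0.02,0.0034,-0.0008,0],[-1,0.045,0.0034,-0.0008,0],[-1,0.065,0.0034,-0.0008,0],[-1,0.08,0.0034,-0.0008,0],[-1,0.0855,0.0034,-0.0008,0],[-1,0.0855,0.0034,-0.0008,0],[-1,0.0855,0.0034,-0.0008,0],[-1,0.0855,0.0034,-0.0008,0]]]'

```text
time: 7.85
tool_pos: [568.2, 41.0, 146.7]
tcp_rot: [0.282, 1.549, -0.281]
ft_force: [0.3, -0.4, -1.4]
finger_gap: 0.238
```

```bash
python3 - <<'E'
from h import *
s,M=st()
d=arm.get_image("wrist"); crop(d["img"],210,120,310,220,6,"w6c.png")
e=arm.get_image("side"); crop(e["img"],230,120,300,220,6,"s6.png")
p=s["tool_pos"]
for h in (-88,-68): print(h,proj(d,p+[0,0,h]))
H=[567.4,40.9,25]
print("hole pred",proj(d,H))
print("side: nose tip pred",proj(e,p-[0,0,88]),"hole",proj(e,[H[0],H[1],27]))
E
```

```text
t 7.85 tcp [568.18  40.96 146.66] yaw 69.43 tilt [ 0.2  -0.02] F [ 0.3  -0.37 -1.4 ] gap 0.238 q [ 0.01  0.01  1.48 -0.    1.65 -1.2 ]
-88 [256.88792961 198.46066669]
-68 [256.81317026 207.44480832]
hole pred [256.5887782 185.4615423]
side: nose tip pred [254.65769425 181.71269078] hole [254.24718471 187.88951711]
```

View pics/w6c.png

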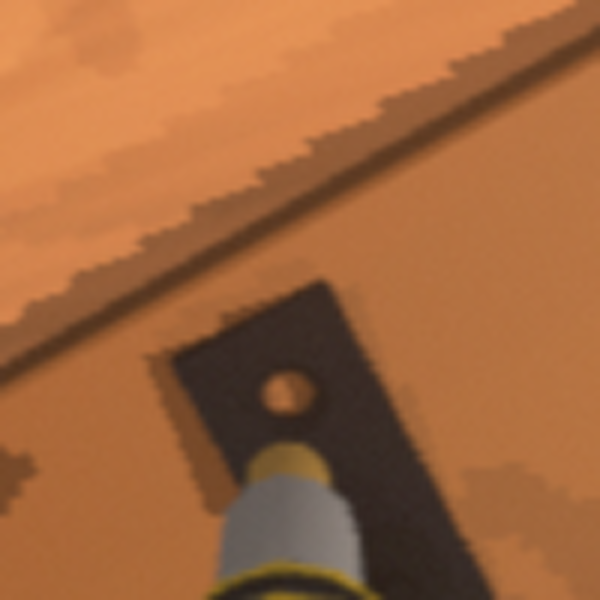

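View pics/s6.png

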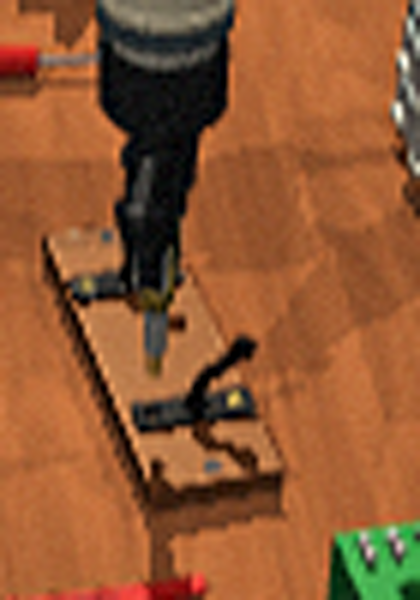

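```bash
python3 - <<'E'
from h import *
s,M=st()
d=arm.get_image("wrist"); p=s["tool_pos"]; zt=M[:,2]
im=d["img"]
def prof(off):
    # topmost projected point of nose for punch axis offset off (tool z)
    best=[]
    for h,r in [(-88,2.5),(-83.7,5),(-68,5)]:
        pts=[proj(d,p+[0,0,h]+zt*off+r*np.array([np.cos(a),np.sin(a),0])) for a in np.linspace(0,6.28,73)]
        best.append(min(q[1] for q in pts)); 
        if h==-68: print("width at",h,[min(q[0] for q in pts),max(q[0] for q in pts)])
    return best
for o in (-1,0,1): print(o,np.round(prof(o),2))
print(im[188:204,258].tolist())
print("row hole", [im[y,258].tolist() for y in range(178,192)])
E
```

```text
t 7.95 tcp [568.    40.96 146.29] yaw 69.43 tilt [ 0.16 -0.02] F [-0.38  0.18 -2.27] gap 0.235 q [ 0.01  0.01  1.48 -0.    1.65 -1.2 ]
width at -68 [np.float64(249.2676441461996), np.float64(264.3669086108818)]
-1 [193.85 192.18 198.83]
width at -68 [np.float64(249.27947018066655), np.float64(264.35950389051106)]
0 [195.18 193.54 200.28]
width at -68 [np.float64(249.29126613048334), np.float64(264.35211800860407)]
1 [196.51 194.9  201.72]
[[141, 88, 49], [83, 53, 33], [53, 38, 31], [50, 38, 31], [51, 37, 32], [70, 52, 35], [119, 89, 46], [126, 94, 48], [130, 97, 50], [131, 98, 50], [131, 99, 54], [115, 98, 80], [108, 98, 92], [109, 101, 95], [110, 100, 94], [109, 100, 96]]
row hole [[57, 43, 37], [57, 44, 37], [57, 42, 36], [58, 41, 33], [82, 54, 35], [113, 70, 40], [126, 77, 42], [144, 89, 50], [146, 90, 51], [150, 93, 51], [141, 88, 49], [83, 53, 33], [53, 38, 31], [50, 38, 31]]
```

```bash
python3 - <<'E'
from h import *
s,M=st()
acc=[]
for k in range(2):
    d=arm.get_image("wrist"); p=s["tool_pos"]; im=d["img"][:,:,0].astype(float)
    print([int(v) for v in im[185,248:268]],[int(v) for v in im[196,244:272]])
    def edges(a,x0,th):
        b=a>th; i=np.nonzero(b)[0]; l,r=i[0],i[-1]
        return x0+l-(a[l]-th)/(a[l]-a[l-1]), x0+r+(a[r]-th)/(a[r]-a[r+1])
    g=im[180:192,250:268]; bw=(g>95).astype(np.uint8)
    w=np.clip(g-55,0,60); w[g<60]=0
    yy,xx=np.mgrid[180:192,250:268]; print("hole centroid",(w*xx).sum()/w.sum(),(w*yy).sum()/w.sum())
    e=edges(im[196,244:272],244,90); print("nose cols",e,np.mean(e),"pred",proj(d,p-[0,0,80]))
    s,M=st()
E
```

```text
t 8.0 tcp [567.87  40.96 146.  ] yaw 69.43 tilt [ 0.14 -0.02] F [ 0.76 -0.08 -1.07] gap 0.229 q [ 0.01  0.01  1.48 -0.    1.65 -1.2 ]
[56, 54, 56, 54, 53, 70, 118, 158, 171, 169, 148, 117, 111, 98, 70, 53, 53, 56, 58, 57] [119, 116, 102, 72, 55, 53, 54, 64, 91, 112, 116, 118, 121, 123, 129, 136, 141, 144, 137, 107, 67, 54, 54, 56, 55, 54, 55, 55]
hole centroid 257.4518857948537 185.71483961931617
nose cols (np.float64(243.546875), np.float64(263.425)) 253.4859375 pred [256.88003894 201.90194346]
t 8.05 tcp [567.79  40.96 145.8 ] yaw 69.43 tilt [ 0.12 -0.02] F [ 0.7   0.35 -1.19] gap 0.234 q [ 0.01  0.01  1.48 -0.    1.65 -1.2 ]
[53, 55, 55, 55, 53, 70, 118, 158, 170, 168, 149, 121, 111, 98, 72, 52, 53, 56, 58, 57] [119, 116, 98, 62, 53, 54, 54, 65, 91, 112, 116, 117, 118, 123, 129, 134, 141, 144, 136, 108, 67, 55, 54, 55, 54, 54, 55, 55]
hole centroid 257.55703098399727 185.87231869254342
nose cols (np.float64(243.546875), np.float64(263.4390243902439)) 253.49294969512195 pred [256.90049159 201.99574131]
t 8.1 tcp [567.69  40.94 145.56] yaw 69.43 tilt [ 0.1  -0.02] F [-0.59  0.09 -1.56] gap 0.236 q [ 0.01  0.01  1.48 -0.    1.65 -1.2 ]
```

```bash
python3 - <<'E'
from h import *
for k in range(6): d=arm.get_image("wrist")
s,M=st(); d=arm.get_image("wrist"); p=s["tool_pos"]; im=d["img"][:,:,0].astype(float)
R=lambda a:[int(v) for v in a]
print("row",R(im[185,250:266])); print("row186",R(im[186,250:266])); print("nose 197",R(im[197,248:270])); print("col257",R(im[178:206,257])); print("col258",R(im[178:206,258]))
print("pred nose",proj(d,p-[0,0,80]), "sil",min(proj(d,p+[0,0,-83.7]+5*np.array([np.cos(a),np.sin(a),0]))[1] for a in np.linspace(0,6.28,73)))
for u,v in [(256.7,185.9),(256.7,186.3),(257.5,186)]:
    H=plane(d,u,v,23.5); print(H, "tool yz rel TCP",(M.T@(H-p))[1:])
E
```

```text
t 8.4 tcp [567.51  40.94 145.06] yaw 69.42 tilt [ 0.05 -0.02] F [-0.33 -0.34 -2.39] gap 0.24 q [ 0.01  0.01  1.48 -0.    1.65 -1.2 ]
row [56, 54, 55, 56, 84, 126, 153, 145, 125, 119, 116, 103, 73, 52, 53, 55]
row186 [53, 54, 55, 68, 116, 151, 163, 168, 148, 116, 111, 108, 91, 56, 51, 54]
nose 197 [54, 52, 57, 83, 111, 115, 117, 119, 119, 125, 130, 137, 141, 147, 151, 135, 92, 59, 51, 52, 53, 56]
col257 [58, 58, 55, 54, 53, 71, 132, 145, 168, 166, 164, 158, 93, 56, 51, 71, 115, 122, 124, 125, 126, 109, 105, 106, 104, 106, 106, 107]
col258 [57, 58, 56, 55, 53, 69, 112, 125, 148, 153, 166, 162, 100, 55, 52, 71, 119, 127, 129, 130, 131, 115, 108, 109, 109, 109, 110, 110]
pred nose [256.94199676 202.14213572] sil 193.79051458758136
[566.77935577  40.85596897  23.5       ] tool yz rel TCP [-0.3399265  -0.77545472]
[567.09839968  40.73565856  23.5       ] tool yz rel TCP [-0.34043344 -0.43448075]
[567.0908476   41.44256229  23.5       ] tool yz rel TCP [ 0.31871999 -0.68999326]
```

Hole at (258.0,186.7), nose at 257.6. After correcting for camera bias they agree to about 0.3 mm. Descending to just above seating.

>>> play_rows --increments '[[[-1,0.006,0.0001,0.0002,0],[-1,0.014,0.0001,0.0002,0],[-1,0.02,0.0001,0.0002,0],[-1,0.025,0.0001,0.0002,0],[-1,0.028,0.0001,0.0002,0],[-1,0.029,0.0001,0.0002,0],[-1,0.029,0.0001,0.0002,0],[-1,0.029,0.0001,0.0002,0],[-1,0.029,0.0001,0.0002,0],[-1,0.029,0.0001,0.0002,0],[-1,0.029,0.0001,0.0002,0]]]'

```text
time: 9.55
tool_pos: [567.8, 41.0, 116.2]
tcp_rot: [0.282, 1.551, -0.282]
ft_force: [-0.1, 0.0, -0.9]
finger_gap: 0.238
```

```bash
python3 - <<'E'
from h import *
s,M=st()
d=arm.get_image("wrist"); crop(d["img"],210,140,310,240,6,"w7c.png")
F=[]
for k in range(6): arm.get_image("top"); F.append(arm.read_state()["ft_force"])
print(np.mean(F,0).round(2)); st()
E
```

```text
t 9.55 tcp [567.82  40.97 116.25] yaw 69.43 tilt [ 0.07 -0.02] F [-0.08  0.03 -0.92] gap 0.238 q [ 0.01  0.02  1.52 -0.    1.6  -1.2 ]
[-0.04  0.29 -1.89]
t 9.9 tcp [567.71  40.99 116.01] yaw 69.43 tilt [ 0.04 -0.02] F [-0.61  0.03 -1.35] gap 0.234 q [ 0.01  0.02  1.52 -0.    1.6  -1.2 ]
```

View pics/w7c.png

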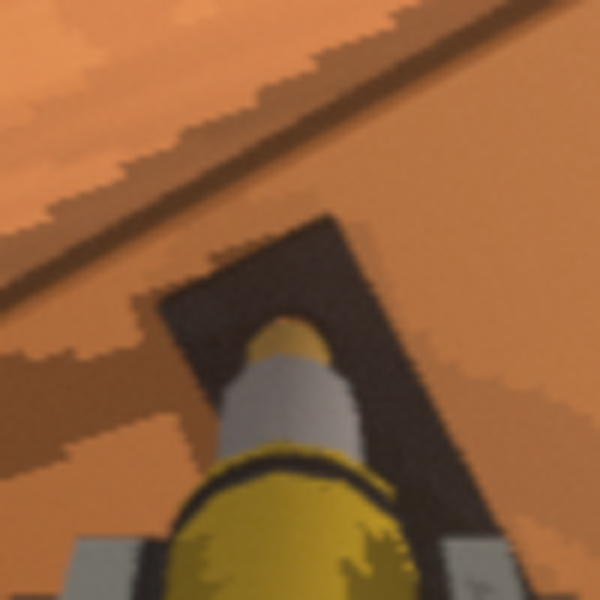

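```bash
python3 - <<'E'
from h import *
d=arm.get_image("wrist"); s,M=st()
A=plane(d,236.25-.7,190.4+.4,27);B=plane(d,264.6-.7,175.1+.4,27)
print(np.linalg.norm(A-B)); w=(B-A)/np.linalg.norm(B-A); n=np.array([-w[1],w[0],0]); n=n if n[0]>0 else -n
H=(A+B)/2+12*n; print(A,B,H,M.T@(H-s["tool_pos"]))
E
```

```text
t 9.95 tcp [567.74  40.96 116.04] yaw 69.43 tilt [ 0.05 -0.02] F [ 0.04 -0.34 -1.41] gap 0.236 q [ 0.01  0.02  1.52 -0.    1.6  -1.2 ]
23.330535922509974
[556.99511595  28.47625818  27.        ] [553.57342064  51.55451435  27.        ] [567.15450886  41.77532628  27.        ] [89.0438596   0.55967464 -0.91670101]
```

>>> play_rows --increments '[[[-1,0.001,0,0,0],[-1,0.0015,0,0,0],[-1,0.002,0,0,0],[-1,0.0025,0,0,0],[-1,0.003,0,0,0],[-1,0.0035,0,0,0],[-1,0.0035,0,0,0],[-1,0.0035,0,0,0],[-1,0.0035,0,0,0]]]'

```text
time: 10.85
tool_pos: [567.8, 41.0, 112.6]
tcp_rot: [0.282, 1.551, -0.282]
ft_force: [-0.5, 0.2, -1.5]
finger_gap: 0.239
```

```bash
cat >> h.py <<'E'
def fz(n=6):
    F=[];P=[]
    for k in range(n): arm.get_image("top"); s=arm.read_state(); F.append(s["ft_force"]);P.append(s["tool_pos"])
    print("Fmean",np.mean(F,0).round(2),"sd",np.std(F,0).round(2),"z",P[0][2].round(2),P[-1][2].round(2))
E
python3 -c "
from h import *
fz();st()"
```

```text
Fmean [ 0.17 -0.12 -1.47] sd [0.59 0.22 0.31] z 112.57 112.55
t 11.15 tcp [567.75  40.95 112.55] yaw 69.42 tilt [ 0.05 -0.02] F [-0.17  0.31 -1.71] gap 0.238 q [ 0.01  0.02  1.53 -0.    1.59 -1.2 ]
```

>>> play_rows --increments '[[[-1,0.0005,0,0,0],[-1,0.001,0,0,0],[-1,0.0015,0,0,0],[-1,0.0015,0,0,0],[-1,0.0015,0,0,0],[-1,0.0015,0,0,0]]]'

```text
time: 11.75
tool_pos: [567.9, 41.1, 111.2]
tcp_rot: [0.282, 1.551, -0.282]
ft_force: [0.8, 0.8, -0.4]
finger_gap: 0.237
```

```bash
python3 -c "
from h import *
fz(3);st()"
```

```text
Fmean [ 0.35  0.78 -0.28] sd [0.52 0.42 0.32] z 111.24 111.23
t 11.9 tcp [567.86  41.02 111.23] yaw 69.43 tilt [ 0.07 -0.01] F [ 1.09  1.38 -0.63] gap 0.235 q [ 0.01  0.02  1.53 -0.    1.59 -1.2 ]
```

>>> play_rows --increments '[[[-1,0,0.0004,0,0],[-1,0.0003,0.0004,0,0],[-1,0.0007,0.0004,0,0],[-1,0.0007,0.0004,0,0],[-1,0.0007,0.0004,0,0],[-1,0.0007,0.0004,0,0]]]'

```text
time: 12.5
tool_pos: [568.1, 41.3, 111.0]
tcp_rot: [0.282, 1.55, -0.282]
ft_force: [-0.9, -1.0, 3.7]
finger_gap: 0.236
```

```bash
python3 -c "
from h import *
fz(4);st()"
```

```text
Fmean [-0.72 -0.9   3.64] sd [0.37 0.39 0.83] z 110.92 110.8
t 12.7 tcp [568.12  41.27 110.8 ] yaw 69.42 tilt [ 0.1  -0.02] F [-1.05 -1.49  2.83] gap 0.24 q [ 0.01  0.02  1.53 -0.    1.59 -1.2 ]
```

>>> play_rows --increments '[[[-1,0.0003,-0.0002,0,0],[-1,0.0006,-0.0002,0,0],[-1,0.001,-0.0002,0,0],[-1,0.0013,-0.0002,0,0],[-1,0.0013,-0.0002,0,0],[-1,0.0013,-0.0002,0,0]]]'

```text
time: 13.3
tool_pos: [568.1, 41.2, 109.6]
tcp_rot: [0.282, 1.55, -0.282]
ft_force: [0.8, -0.4, 4.2]
finger_gap: 0.235
```

```bash
python3 -c "
from h import *
fz(4);st()"
```

```text
Fmean [0.2  0.43 4.03] sd [0.35 0.27 0.35] z 109.58 109.57
t 13.5 tcp [568.1   41.2  109.57] yaw 69.43 tilt [ 0.11 -0.02] F [0.75 0.16 3.42] gap 0.239 q [ 0.01  0.02  1.53 -0.    1.59 -1.2 ]
```

>>> play_rows --increments '[[[-1,0.0003,0,0,0],[-1,0.0005,0,0,0],[-1,0.0005,0,0,0],[-1,0.0005,0,0,0]]]'

```text
time: 13.9
tool_pos: [568.1, 41.2, 109.1]
tcp_rot: [0.282, 1.55, -0.282]
ft_force: [-0.8, -0.7, 4.0]
finger_gap: 0.238
```

>>> play_rows --increments '[[[-1,0.0003,0,0,0],[-1,0.0005,0,0,0],[-1,0.0005,0,0,0],[-1,0.0005,0,0,0]]]'

```text
time: 14.3
tool_pos: [568.1, 41.2, 108.6]
tcp_rot: [0.282, 1.55, -0.282]
ft_force: [-1.6, -0.1, 4.2]
finger_gap: 0.234
```

>>> play_rows --increments '[[[-1,0.0003,0,0,0],[-1,0.0005,0,0,0],[-1,0.0005,0,0,0],[-1,0.0005,0,0,0]]]'

```text
time: 14.7
tool_pos: [568.1, 41.2, 108.1]
tcp_rot: [0.282, 1.55, -0.282]
ft_force: [-0.3, 0.7, 4.5]
finger_gap: 0.238
```

```bash
python3 -c "
from h import *
fz(4);st()"
```

```text
Fmean [-0.66  0.05  4.78] sd [0.49 0.39 0.41] z 108.15 108.12
t 14.9 tcp [568.13  41.18 108.12] yaw 69.43 tilt [ 0.12 -0.01] F [-0.94 -0.35  5.02] gap 0.237 q [ 0.01  0.02  1.53 -0.    1.58 -1.2 ]
```

>>> play_rows --increments '[[[-1,0.0003,0,0,0],[-1,0.0005,0,0,0],[-1,0.0005,0,0,0],[-1,0.0005,0,0,0]]]'

```text
time: 15.3
tool_pos: [568.1, 41.2, 107.6]
tcp_rot: [0.282, 1.55, -0.282]
ft_force: [-1.6, -0.1, 4.1]
finger_gap: 0.238
```

>>> play_rows --increments '[[[-1,0.0003,0,0,0],[-1,0.0005,0,0,0],[-1,0.0005,0,0,0],[-1,0.0005,0,0,0]]]'

```text
time: 15.7
tool_pos: [568.1, 41.2, 107.4]
tcp_rot: [0.282, 1.55, -0.282]
ft_force: [-0.6, 0.8, 5.6]
finger_gap: 0.238
```

```bash
python3 -c "
from h import *
fz(5);st()"
```

```text
Fmean [-0.94 -0.19  5.03] sd [0.87 0.62 0.33] z 107.36 107.34
t 15.95 tcp [568.16  41.17 107.34] yaw 69.43 tilt [ 0.12 -0.02] F [-0.85 -0.31  4.97] gap 0.237 q [ 0.01  0.02  1.54 -0.    1.58 -1.2 ]
```

>>> play_rows --increments '[[[-1,0.0002,0,0,0],[-1,0.0004,0,0,0],[-1,0.0004,0,0,0],[-1,0.0004,0,0,0]]]'

```text
time: 16.35
tool_pos: [568.2, 41.1, 107.3]
tcp_rot: [0.282, 1.55, -0.282]
ft_force: [-1.1, -0.2, 6.2]
finger_gap: 0.233
```

```bash
python3 -c "
from h import *
fz(4);st()"
```

```text
Fmean [-0.86 -0.37  5.99] sd [0.46 0.51 0.39] z 107.33 107.33
t 16.55 tcp [568.21  41.16 107.33] yaw 69.43 tilt [ 0.14 -0.02] F [-0.27 -0.85  5.89] gap 0.238 q [ 0.01  0.02  1.54 -0.    1.58 -1.2 ]
```

Wood met at TCP z≈107.33: z has stopped and the force is climbing. I'm pressing in small steps.

>>> play_rows --increments '[[[-1,0.0005,0,0,0],[-1,0.0006,0,0,0],[-1,0.0007,0,0,0],[-1,0.0008,0,0,0]]]'

```text
time: 16.95
tool_pos: [568.3, 41.2, 107.2]
tcp_rot: [0.282, 1.549, -0.281]
ft_force: [-2.2, -0.5, 7.7]
finger_gap: 0.238
```

```bash
python3 -c "
from h import *
fz(3);st()"
```

```text
Fmean [-1.81 -0.29  7.09] sd [0.39 0.69 0.2 ] z 107.19 107.2
t 17.1 tcp [568.27  41.13 107.2 ] yaw 69.43 tilt [ 0.17 -0.02] F [-1.55 -1.27  6.82] gap 0.238 q [ 0.01  0.02  1.54 -0.    1.58 -1.2 ]
```

>>> play_rows --increments '[[[-1,0.0009,0,-0.0002,0],[-1,0.0012,0,-0.0002,0],[-1,0.0015,0,-0.0002,0],[-1,0.0017,0,-0.0002,0]]]'

```text
time: 17.5
tool_pos: [568.3, 41.1, 106.9]
tcp_rot: [0.282, 1.548, -0.281]
ft_force: [-2.1, -0.5, 11.4]
finger_gap: 0.236
```

```bash
python3 -c "
from h import *
fz(3);st()"
```

```text
Fmean [-2.64 -0.52 10.17] sd [0.35 0.14 0.43] z 106.93 106.94
t 17.65 tcp [568.31  41.15 106.94] yaw 69.43 tilt [ 0.25 -0.03] F [-2.43 -0.39 10.38] gap 0.235 q [ 0.01  0.02  1.54 -0.    1.58 -1.2 ]
```

>>> play_rows --increments '[[[-1,0.0018,0,-0.0002,0],[-1,0.002,0,-0.0002,0],[-1,0.002,0,-0.0002,0],[-1,0.002,0,-0.0002,0],[-1,0.002,0,-0.0002,0],[-1,0.002,0,-0.0002,0],[-1,0.002,0,-0.0002,0]]]'

```text
time: 18.35
tool_pos: [568.4, 41.1, 106.8]
tcp_rot: [0.282, 1.547, -0.281]
ft_force: [-3.4, -0.8, 12.5]
finger_gap: 0.235
```

```bash
python3 -c "
from h import *
fz(4);st()
d=arm.get_image('wrist'); cv2.imwrite('pics/w8.png',d['img'][:,:,::-1])"
```

```text
Fmean [-3.61 -0.72 11.67] sd [0.4  0.31 0.61] z 106.78 106.79
t 18.55 tcp [568.37  41.09 106.79] yaw 69.42 tilt [ 0.33 -0.04] F [-2.93 -1.24 10.85] gap 0.232 q [ 0.01  0.02  1.54 -0.    1.58 -1.2 ]
```

View pics/w8.png

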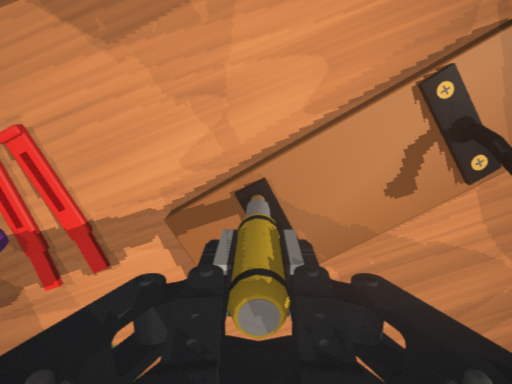

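Held about 1 s at roughly 13 N on the tool (11.7 N read, plus the 1.7 N weight offset). Lifting straight off.

>>> play_rows --increments '[[[-1,-0.001,0,-0.0002,0],[-1,-0.004,0,-0.0003,0],[-1,-0.008,0,-0.0003,0],[-1,-0.015,0,-0.0003,0],[-1,-0.025,0,-0.0003,0],[-1,-0.035,0,-0.0003,0],[-1,-0.04,0,-0.0003,0],[-1,-0.04,0,-0.0003,0],[-1,-0.04,0,-0.0003,0]]]'

```text
time: 19.5
tool_pos: [567.9, 41.2, 146.8]
tcp_rot: [0.282, 1.546, -0.281]
ft_force: [0.2, -0.4, -2.7]
finger_gap: 0.235
```

```bash
python3 -c "
from h import *
st();d=arm.get_image('wrist'); crop(d['img'],210,120,310,220,6,'w9.png');fz(5);s,M=st()
delta([556.0,-277.7,232],M,s['tool_pos'])"
```

```text
t 19.5 tcp [567.9   41.24 146.8 ] yaw 69.42 tilt [ 0.34 -0.04] F [ 0.16 -0.43 -2.73] gap 0.235 q [ 0.01  0.    1.48 -0.    1.65 -1.2 ]
Fmean [ 0.22 -0.23 -1.76] sd [0.19 0.32 0.48] z 146.17 146.32
t 19.8 tcp [567.67  41.25 146.32] yaw 69.42 tilt [ 0.29 -0.04] F [ 0.32 -0.8  -2.24] gap 0.236 q [ 0.01  0.01  1.48 -0.    1.65 -1.2 ]
tool delta m [-0.0855 -0.3026  0.1016]
```

View pics/w9.png

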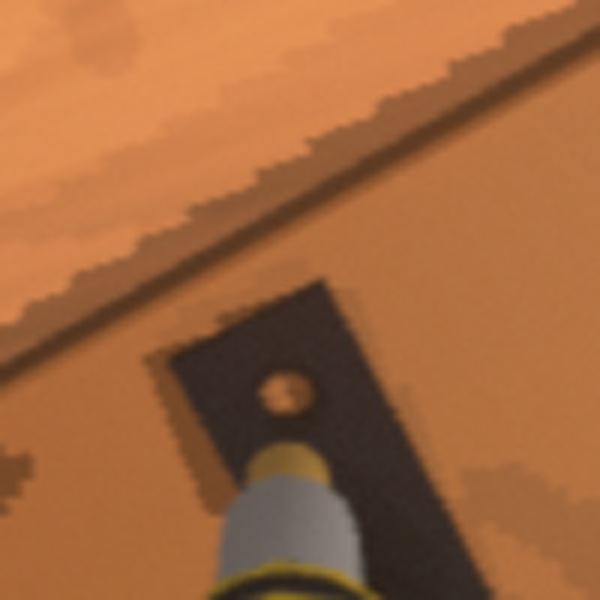

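Nose is clear at about 58 mm height, above the hole. The hole at (258,185) seems to show a small dark spot in the centre. Returning above the block.

>>> play_rows --increments '[[[-1,-0.03,0,0,0],[-1,-0.06,0,0,0],[-1,-0.085,0,0,0],[-1,-0.085,-0.015,0.005,0],[-1,-0.085,-0.045,0.015,0],[-1,-0.085,-0.075,0.025,0],[-1,-0.085,-0.105,0.035,0],[-1,-0.085,-0.135,0.045,0],[-1,-0.085,-0.165,0.055,0],[-1,-0.085,-0.195,0.065,0],[-1,-0.085,-0.225,0.075,0],[-1,-0.085,-0.255,0.086,0],[-1,-0.085,-0.28,0.094,0],[-1,-0.085,-0.295,0.099,0],[-1,-0.085,-0.3025,0.1015,0],[-1,-0.085,-0.3025,0.1015,0],[-1,-0.085,-0.3025,0.1015,0],[-1,-0.085,-0.3025,0.1015,0],[-1,-0.085,-0.3025,0.1015,0]]]'

```text
time: 21.7
tool_pos: [556.2, -276.6, 231.8]
tcp_rot: [0.281, 1.547, -0.28]
ft_force: [1.4, 0.6, -1.8]
finger_gap: 0.24
```

```bash
python3 -c "
from h import *
fz(5);s,M=st();d=arm.get_image('wrist'); crop(d['img'],185,110,335,230,5,'w10.png')
print('pred hole',proj(d,[555.7,-277.6,76]),'nose',proj(d,s['tool_pos']-[0,0,80]))
delta([556.0,-277.7,232],M,s['tool_pos'])"
```

```text
Fmean [-0.72  0.07 -2.1 ] sd [0.46 0.47 0.45] z 231.81 231.64
t 21.95 tcp [ 556.05 -277.27  231.64] yaw 69.45 tilt [ 0.3  -0.05] F [-0.79 -0.74 -2.63] gap 0.233 q [-0.52  0.14  1.19  0.    1.81 -1.73]
pred hole [256.56760554 176.16220858] nose [256.83000759 201.64602894]
tool delta m [-0.0004 -0.0004  0.0001]
```

View pics/w10.png

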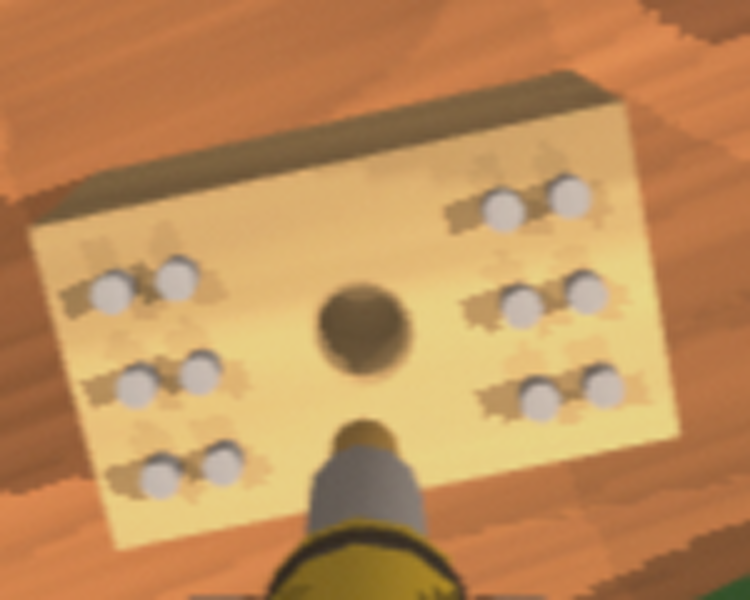

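>>> play_rows --increments '[[[-1,0.0,-0.0005,-0.0001,0],[-1,0.02,-0.0005,-0.0001,0],[-1,0.04,-0.0005,-0.0001,0],[-1,0.055,-0.0005,-0.0001,0],[-1,0.063,-0.0005,-0.0001,0],[-1,0.068,-0.0005,-0.0001,0],[-1,0.072,-0.0005,-0.0001,0],[-1,0.075,-0.0005,-0.0001,0],[-1,0.075,-0.0005,-0.0001,0],[-1,0.075,-0.0005,-0.0001,0],[-1,0.075,-0.0005,-0.0001,0]]]'

```text
time: 23.1
tool_pos: [556.3, -278.0, 157.2]
tcp_rot: [0.281, 1.546, -0.281]
ft_force: [-0.1, 0.3, -3.0]
finger_gap: 0.234
```

```bash
python3 -c "
from h import *
fz(4);s,M=st();d=arm.get_image('wrist'); crop(d['img'],185,130,335,250,5,'w11.png')
delta([555.8,-277.7,102.2],M,s['tool_pos'])"
```

```text
Fmean [ 0.38  0.16 -1.73] sd [0.41 0.34 0.41] z 157.1 156.84
t 23.3 tcp [ 556.2  -277.91  156.84] yaw 69.44 tilt [ 0.31 -0.05] F [ 0.6  -0.16 -2.41] gap 0.234 q [-0.52  0.14  1.32  0.    1.67 -1.73]
tool delta m [ 0.0546  0.     -0.0007]
```

View pics/w11.png

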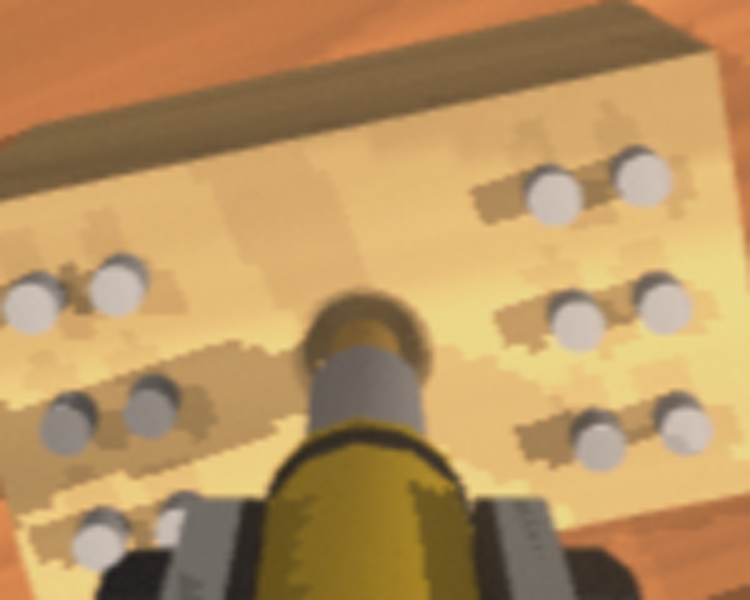

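Nose is inside the bore and centred. Continuing down.

>>> play_rows --increments '[[[-1,0.008,0,-0.0006,0],[-1,0.018,0,-0.0006,0],[-1,0.028,0,-0.0006,0],[-1,0.036,0,-0.0006,0],[-1,0.043,0,-0.0006,0],[-1,0.048,0,-0.0006,0],[-1,0.05,0,-0.0006,0],[-1,0.05,0,-0.0006,0],[-1,0.05,0,-0.0006,0]]]'

```text
time: 24.25
tool_pos: [556.1, -277.8, 107.2]
tcp_rot: [0.281, 1.546, -0.281]
ft_force: [0.1, 0.7, -1.6]
finger_gap: 0.234
```

```bash
python3 -c "
from h import *
fz(4);s,M=st()
delta([555.9,-277.8,102.0],M,s['tool_pos'])"
```

```text
Fmean [ 0.47 -0.32 -2.07] sd [0.78 0.23 0.59] z 107.37 107.23
t 24.45 tcp [ 556.06 -277.83  107.23] yaw 69.44 tilt [ 0.35 -0.07] F [-0.21 -0.42 -1.96] gap 0.23 q [-0.52  0.16  1.39  0.    1.59 -1.73]
tool delta m [ 0.0052 -0.     -0.0002]
```

>>> play_rows --increments '[[[-1,0.002,0,-0.0002,0],[-1,0.004,0,-0.0002,0],[-1,0.005,0,-0.0002,0],[-1,0.0055,0,-0.0002,0],[-1,0.0055,0,-0.0002,0],[-1,0.0055,0,-0.0002,0]]]'

```text
time: 25.05
tool_pos: [555.9, -277.7, 102.1]
tcp_rot: [0.281, 1.546, -0.281]
ft_force: [-1.7, 0.8, 1.7]
finger_gap: 0.235
```

```bash
python3 -c "
from h import *
fz(4);s,M=st();d=arm.get_image('wrist'); crop(d['img'],185,170,335,290,5,'w12.png')"
```

```text
Fmean [-2.07  1.21  2.8 ] sd [0.55 0.51 0.68] z 102.16 102.11
t 25.25 tcp [ 555.91 -277.77  102.11] yaw 69.44 tilt [ 0.36 -0.08] F [-1.7   0.6   3.84] gap 0.233 q [-0.52  0.16  1.4   0.    1.58 -1.73]
```

View pics/w12.png

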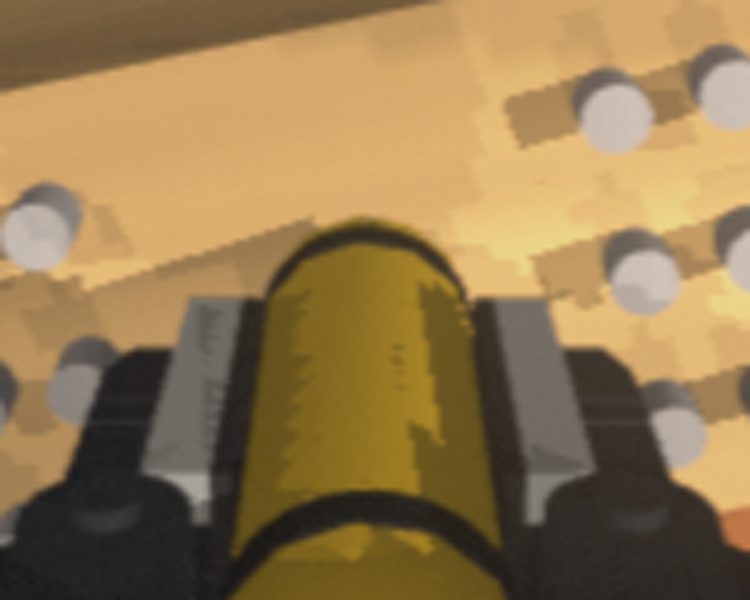

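Shoulder is home: TCP z 102.1 as at the grasp, contact about 4.5 N. Releasing, then rising.

>>> play_rows --increments '[[[1,0,0,0,0],[1,0,0,0,0],[1,0,0,0,0],[1,0,0,0,0],[1,0,0,0,0],[1,0,0,0,0],[1,0,0,0,0],[1,0,0,0,0],[1,-0.03,0,0,0],[1,-0.07,0,0,0],[1,-0.11,0,0,0],[1,-0.15,0,0,0],[1,-0.18,0,0,0],[1,-0.18,0,0,0],[1,-0.18,0,0,0],[1,-0.18,0,0,0]]]'

```text
time: 26.9
tool_pos: [554.5, -277.4, 280.1]
tcp_rot: [0.282, 1.549, -0.281]
ft_force: [-0.2, 0.1, -0.8]
finger_gap: 1.001
```

```bash
python3 - <<'E'
from h import *
for k in range(5): arm.get_image("top")
s,M=st();d=arm.get_image('wrist');cv2.imwrite('pics/w13.png',d['img'][:,:,::-1]); crop(d['img'],195,115,325,215,6,'w13c.png')
e=arm.get_image("side"); crop(e["img"],180,130,330,280,4,"s13.png")
t=arm.get_image("top");
# lever comparison
o=np.load("cams.npz",allow_pickle=True); t0=o["t"].item(); s0=o["s"].item()
for nm,a,b in [("top",t0,t),("side",s0,e)]:
    for im in (a,b):
        h=cv2.cvtColor(im["img"],cv2.COLOR_RGB2HSV); m=cv2.inRange(h,(0,190,90),(6,255,255))|cv2.inRange(h,(174,190,90),(180,255,255))
        n,l,q,c=cv2.connectedComponentsWithStats(m); print(nm,[(c[i].round(1).tolist(),int(q[i,4])) for i in range(1,n) if q[i,4]>25])
print("cap pred",proj(d,[555.8,-277.6,146]))
E
```

```text
t 27.15 tcp [ 554.59 -277.38  280.83] yaw 69.44 tilt [ 0.25 -0.02] F [ 0.12  0.37 -0.21] gap 0.997 q [-0.52  0.16  1.09  0.    1.89 -1.73]
top [([276.1, 209.8], 189), ([287.7, 210.2], 192), ([92.4, 218.1], 188)]
top [([276.1, 209.8], 187), ([287.4, 209.5], 196), ([92.8, 218.5], 170)]
side [([225.1, 129.5], 86), ([246.9, 220.0], 85), ([245.6, 227.6], 90)]
side [([225.0, 129.5], 88), ([247.0, 220.0], 82), ([257.2, 226.6], 26), ([238.4, 227.9], 43)]
cap pred [257.22819301 183.49809302]
```

View pics/w13.png

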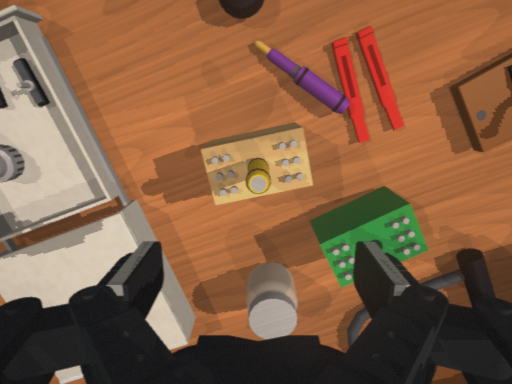

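View pics/w13c.png

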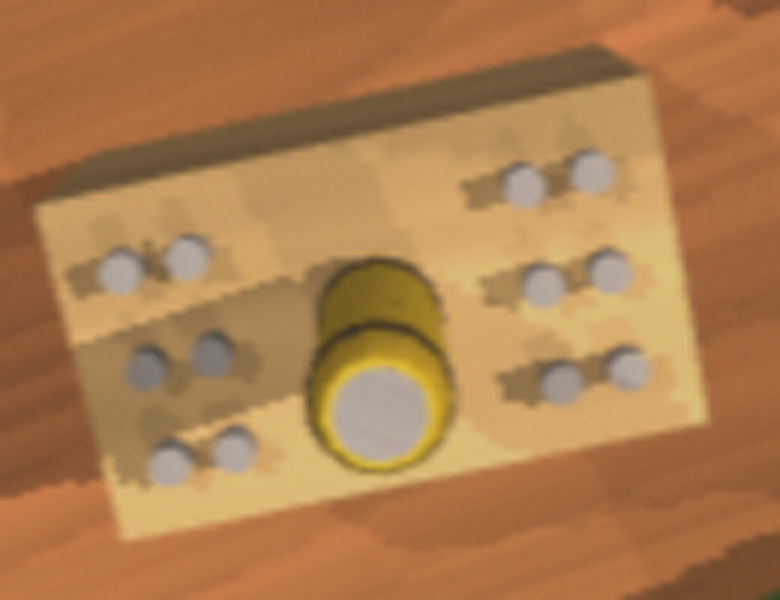

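View pics/s13.png

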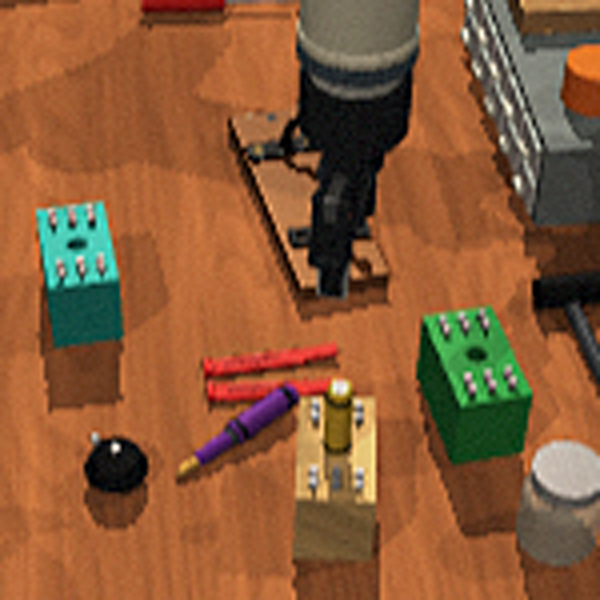

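Punch stands home: cap at (257.9,183.3) against a predicted (257.2,183.5), the same view as at the start. The levers are within 1 px of where they were. Handing in.

```bash
python3 -c "
from h import *
s,M=st(); print(arm.hand_in())"
```

```text
t 27.3 tcp [ 554.73 -277.49  281.75] yaw 69.44 tilt [ 0.33 -0.06] F [ 0.87  0.58 -0.61] gap 0.997 q [-0.52  0.16  1.09  0.    1.89 -1.73]
the job is handed in; nothing more can be done
None
```

I marked the open hook's empty hole with the yellow punch, stood the punch back in its block, and handed the job in at 27.3 s. No verdict was reported.

- **Marking:** The nose seated where predicted. The point met the wood after about 4 mm more push, and I held roughly 12–13 N on the tool for about a second. I estimate 5–7 N of that was on the point. The tool tilted less than 0.5° and the side force reached about 3.6 N while pressing. I then lifted straight off, and the hole seemed to show a small dark spot in its centre.
- **Punch back home:** The shoulder touched at the same height as when I gripped it. The cap sits within 1 px of where it was predicted to be. The gripper is open and well clear above.
- **Other things:** The levers and the screwdriver were within 1 px of their start in the pictures. I did not measure the jar, bell, brake pads or bottom bracket tool, but the arm went near none of them.

**Disagreement:** The free-standing purple look-alike toppled while I was closing on the yellow punch. I don't know whether it tipped by itself or I nudged it. It now lies on the shelf with its head by a lever.

**Uncertain:** I could not measure the force on the point directly. It is worked out from the total force minus the expected spring force.

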